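# Hang the car key on the key carousel in the hall

### The arm

A 6-joint arm with a two-finger parallel gripper is mounted at the origin on the work surface. World frame = base frame: x ahead of the robot, y to its left, z up, the work surface at z = 0. Lengths are in m, angles in rad, forces in N, time in s.
With the tool pointing down it reaches from about 0.325 to 0.9 m from the base axis. Payload 6.1 kg.
Tool frame: the origin (TCP) lies midway between the tips of the shut fingers; the grasp point (between the pads) lies 19 mm behind it; z points along the fingers, y is the line along which they close (so a half turn about z gives the same grasp; the last joint's range is limited). The gripper opens to 85 mm and grips with 20 to 120 N. Pads are 22 mm wide; open, the fingers measure 114 mm over their backs; the gripper's body (76 mm by 85 mm) begins 54 mm behind the grasp point. The pads swing forward as they close: fully open they stand 13 mm farther back than shut.
Start: joints at [0.992, 0.22, 1.526, -0, 1.395, -0.126], TCP at [0.273, 0.562, 0.231] pointing down, gripper open.
Joint ranges: [-2.98, 2.98], [-0.91, 2.08], [0.09, 2.57], [-1.24, 4.39], [0.2, 2.65], [-2.68, 2.68]. Speed limits (rad/s): [2.57, 2.57, 3.01, 3.14, 3.14, 3.14].

### API

Orientations are given as [roll, pitch, yaw] about the fixed x, y, z axes, in that order (R = Rz(yaw) Ry(pitch) Rx(roll)).
In Python, from plant import movep, move_l, set_joints, gripper_to, hold, inverse_kinematics, observe, get_image, get_calibration, Unreachable, job_done gives the robot as it stands. Calls block until the motion is done:
- movep(position, orientation): joint-space move of the TCP to a pose.
- move_l(position, feed=0.15, rotation=None, max_force=None): straight line of the TCP; rotation=None keeps the orientation; feed is the mean speed in m/s. With max_force (N) it stops when the force on the tool has changed by that much, and returns True; else False.
- set_joints(angles): joint-space move.
- gripper_to(opening, f_grip=None): finger opening in m; f_grip is the grip in N (None keeps the last); returns when the fingers have stopped.
- hold(seconds).
- inverse_kinematics(position, orientation): joint angles nearest the present ones, or None.
- observe(): the state.
- get_image(name): name is "side" or "top" or "wrist"; returns (picture, depth): 480x640x3 uint8, red, green, blue; 480x640 float32, m along the optical axis (not along the pixel's ray), 0 where there is no reading.
- get_calibration(name): a dict with "intrinsics" (3x3 intrinsics, pixels), "world_from_camera" (4x4, takes a point from camera to world coordinates). Camera axes: x right, y down, z forward; pixel columns grow to the right and rows downward; lengths in m; the calibration is good to about 2 mm. A picture is of the moment at which its call begins: read the wrist's pose just before it. get_calibration takes no time and is no camera call; for the wrist camera it gives the pose at the moment of the call.
A pose or a line that the arm cannot do raises Unreachable and nothing moves.
- job_done(): hands the job in; it is judged then, once.
The state is a dict: "time_s": time; "q": joint angles; "joint_velocities": joint speeds; "joint_torque": joint torques, N m; "eef_pos": TCP position; "tcp_rot": TCP orientation; "ft_force": force on the tool from outside, world axes, zero at the start; "torque": the same for the moment, N m; "opening": finger opening in m; "grasp_force": force on a finger pad.
Only numpy, scipy, OpenCV 4.12 (cv2) and the standard library are available. Lean on these libraries where they do the work, as an engineer would, in place of code of your own. Each camera call takes 0.05 s, during which the arm holds its last target. There are 200 camera calls.

### The job

Turn the key carousel on the hall table (the square knob on top is for that) until its one empty hook points to the front of its wooden foot, on the robot's side, and let it stand still. Then take the car key, the black fob with the steel loop, out of the slotted wooden block and hang it by its loop on that hook, so that it hangs free and still with the hook still facing front. Leave the garage remote and the white bottle where they are.

Things in the scene. Friction and masses are not known exactly. Their poses are not given: they have to be found in the camera images.
- stand: Fixed foot of the key carousel, a pale wooden board 190 x 130 x 15 mm. Origin on the table, on the carousel's vertical axis; the board reaches 130 mm to the front (own -x, roughly towards the robot) and 60 mm to the rear of it, with a thin 6 mm ledge across its front edge. z is up; only place and yaw vary.
- carousel: Turning head: four steel hooks at right angles under a wooden disc, square knob on top. Origin on the axis at table height, z up. The EMPTY hook points to own -x; the others carry keys fixed to the head. Turns about z either way without stops, friction 0.1 N m, stays where left. The hook faces front when this yaw equals the stand's; it starts 1.2 rad or more off.
- knob_grip (a point): On the axis, 240 mm above the table, at the height to grip the square wooden knob: 26 x 26 mm, from the disc (207 mm) to 255 mm; its sides are square to the carousel's own x and y axes.
- free_hook (a point): On the axis of the empty hook's bar, 74 mm from the carousel's axis, 150 mm up. Bar: steel, 6 mm thick, level, out to 85 mm, then bent up 45 degrees. It points to own -x. Above it is the disc (110 mm across, underside 195 mm, top 207 mm up), in the way of a vertical gripper: lean the tool's upper end 35 to 45 degrees outwards.
- hook_tip (a point): Centre of the round end of the empty hook, 93 mm from the carousel's axis, 8 mm above the bar's axis (158 mm above the table); 6 mm thick.
- fob_mid (a point): Car key: centre of its black body, 14 mm thick (own x), 40 wide (own y), 64 tall (own z, up), about 70 g, 32 mm above its foot. A rigid round steel loop tops it. Stands upright 20 mm deep in one of two slots, upper 44 mm free. Grip its narrow sides (40 mm apart) about 16 mm above the centre; the loop (34 mm wide) fits between the fingers.
- fob_eye (a point): Centre of the car key's steel loop, 45 mm above fob_mid along own z. The loop stands in the plane of own y and z (its hole runs along own x): clear hole 25 mm, wire 4 mm thick, 34 mm outside. Hung on the hook this point lies about 10 mm below the axis of the bar.
- organiser: Fixed pale wooden block 64 x 170 x 30 mm (own x, y, z), origin under its centre. Two slots 15.5 x 41.5 mm, 20 mm deep, at own y = +45 and -45 mm: the car key in one, the garage remote in the other.
- remote: Garage remote, same black body as the car key but with no loop, stands in the other slot. Origin at the centre of its foot. To be left alone.
- bottle: White bottle, 48 mm thick, 130 mm tall, standing behind. Origin under its centre. To be left alone.
Not all that is in view belongs to the job. What is shaped like the part that bears fob_mid but pink or turquoise is not meant.

How it is judged:
By the outcome, as a careful person would: the job done as asked, in the order asked, and still so for the second after the job is handed in, with the robot touching nothing.
It also fails if it takes over 72 s, if anything falls off the work surface, if the arm or the gripper's body presses on something with over 40 N, if the wrist force passes 120 N, or if a joint passes its speed limit or range.

## Working session

There is one attempt and no reset: what is moved stays moved. The work goes in short steps, each a Python script; the robot and the scene stay as the last script left them, time stands still between calls to the robot, and variables do not carry over. Pictures are saved under pics/ and viewed, at most 10 in all, crops included, and the job is handed in when it is done.

```bash
ls; mkdir -p pics
python3 - <<'E'
from plant import *
import cv2,numpy as np
for n in("side","top"):
    im,d=get_image(n); np.savez(f"pics/{n}0.npz",im=im,d=d); cv2.imwrite(f"pics/{n}0.png",im[:,:,::-1])
    c=get_calibration(n); print(n,np.round(c["intrinsics"],1).tolist(),np.round(c["world_from_camera"],3).tolist(),(d>0).mean())
E
```

```text
pics
side [[515.7, 0.0, 316.0], [0.0, 515.7, 247.4], [0.0, 0.0, 1.0]] [[0.975, -0.158, 0.156, 0.408], [-0.222, -0.691, 0.687, -0.603], [-0.001, -0.705, -0.709, 0.694], [0.0, 0.0, 0.0, 1.0]] 0.995966796875
top [[519.8, 0.0, 327.5], [0.0, 519.8, 244.2], [0.0, 0.0, 1.0]] [[-0.005, -0.998, 0.067, 0.486], [-1.0, 0.004, -0.016, -0.044], [0.016, -0.067, -0.998, 0.92], [0.0, 0.0, 0.0, 1.0]] 0.9961100260416667
```

View pics/side0.png

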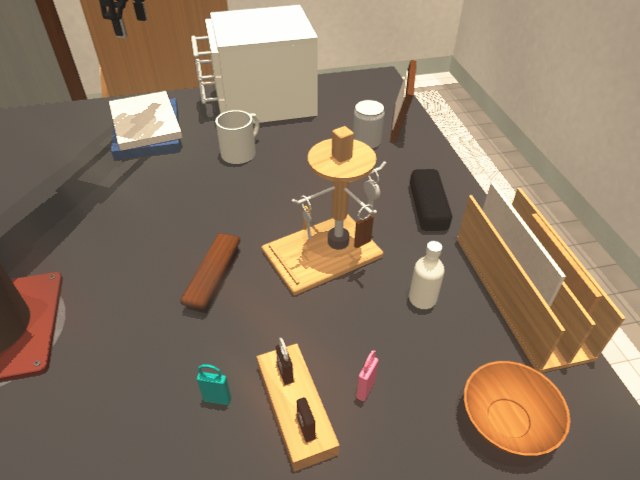

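View pics/top0.png

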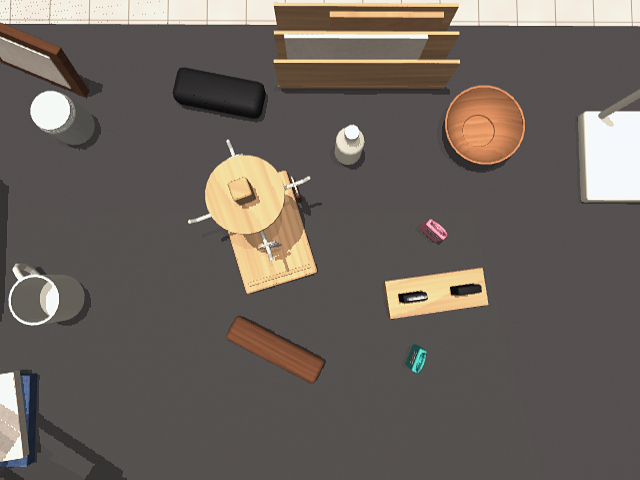

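Side view: the carousel disc is at (342,158), with hooks seen at (295,200), (383,167) and (370,210). The organiser is at (297,403).

Candidates for the car key:
- **Black body with steel loop:** side (285,360), top (413,297). This is my choice.
- **Black remote without loop:** side (306,418), top (465,289).
- **Turquoise:** side (214,385), not meant.
- **Pink:** side (368,377), not meant.

In the top view the hook tips are at (230,143), (308,181), (190,221) and (269,255). The one at (190,221) looks bare. I'll check both choices in crops and measure from depth.

```bash
cat > h.py <<'E'
from plant import *
import cv2,numpy as np
def cloud(n,d,c=None):
    c=c or get_calibration(n);K=c["intrinsics"];T=c["world_from_camera"]
    v,u=np.mgrid[:480,:640]
    p=np.stack([(u-K[0,2])/K[0,0]*d,(v-K[1,2])/K[1,1]*d,d],-1)
    P=p@T[:3,:3].T+T[:3,3]; P[d<=0]=np.nan
    return P
def rect(P):  # min-area rectangle of xy points (in mm for cv2)
    (x,y),(w,h),a=cv2.minAreaRect((P[:,:2]*1000).astype(np.float32)); return np.round([x,y,w,h,a],1)
def project(n,X,c=None):
    c=c or get_calibration(n);T=np.linalg.inv(c["world_from_camera"])
    p=T[:3,:3]@np.asarray(X)+T[:3,3]; p=c["intrinsics"]@p; return p[:2]/p[2]
def ray_plane(n,uv,z,c=None):
    c=c or get_calibration(n);T=c["world_from_camera"]
    r=T[:3,:3]@np.linalg.inv(c["intrinsics"])@np.array([uv[0],uv[1],1.]); o=T[:3,3]
    return o+r*(z-o[2])/r[2]
E
python3 - <<'E'
from h import *
S=np.load("pics/side0.npz");Tt=np.load("pics/top0.npz")
P=cloud("top",Tt["d"]); im=Tt["im"].astype(int); v,u=np.mgrid[:480,:640]
def sel(u0,u1,v0,v1,z0,z1): return (u>=u0)&(u<u1)&(v>=v0)&(v<v1)&(P[...,2]>z0)&(P[...,2]<z1)
def big(m):
    n,l,s,_=cv2.connectedComponentsWithStats(m.astype(np.uint8)); return l==1+np.argmax(s[1:,4])
kn=big(sel(215,270,165,215,.245,.27)); print("knob",rect(P[kn]),P[kn].mean(0))
di=big(sel(190,300,140,250,.195,.22)); print("disc",rect(P[di]))
q=cv2.findContours(di.astype(np.uint8),0,1)[0]; q=max(q,key=len)[:,0]; print("disc circ",cv2.minEnclosingCircle((P[q[:,1],q[:,0],:2]*1000).astype(np.float32)))
st=big(sel(220,325,170,300,.009,.024)); print("stand",rect(P[st]),P[st].mean(0))
og=big(sel(380,495,260,325,.022,.04)); print("org",rect(P[og]))
for nm,a in(("key",(395,432,285,310)),("rem",(445,487,278,302))):
    m=sel(*a,.045,.14); print(nm,rect(P[m]),P[m].mean(0),P[m][:,2].max())
    m=sel(*a,.065,.082); print(nm,"body top",m.sum(),rect(P[m]))
for uv in((230,143),(308,181),(190,221),(269,255)): print(uv,ray_plane("top",uv,.158))
a=cv2.resize(S["im"][150:260,260:400],None,fx=4,fy=4,interpolation=2)
b=cv2.resize(S["im"][330:440,245:345],None,fx=4,fy=4,interpolation=2)
c=np.zeros((440,960,3),np.uint8);c[:,:560]=a;c[:,560:]=b
cv2.imwrite("pics/crop1.png",cv2.resize(c,(800,367))[:,:,::-1])
E
```

```text
knob [602.7  59.2  26.3  26.1  20.2] [0.60198978 0.05846581 0.25415466]
disc [6.025e+02 5.920e+01 1.087e+02 1.093e+02 6.000e-01]
disc circ ((603.0494384765625, 59.262454986572266), 55.16244888305664)
stand [553.   44.  155.6 130.   17. ] [0.5346692  0.03332881 0.01493196]
org [ 460.9 -244.    64.3  170.9    7.6]
key [ 454.4 -198.9   14.9   39.8    7.7] [ 0.45537275 -0.19657148  0.07684598] 0.10529667951134491
key body top 161 [ 454.8 -199.    14.1   39.6    8.2]
rem [ 466.4 -288.1   15.2   40.1    7.8] [ 0.466958   -0.28540537  0.07009732] 0.07764074866057236
rem body top 216 [ 466.9 -288.    14.2   40.     7.7]
(230, 143) [0.68783234 0.08804643 0.158     ]
(308, 181) [ 0.63064145 -0.02759254  0.158     ]
(190, 221) [0.57157354 0.14568147 0.158     ]
(269, 255) [0.52116941 0.02975418 0.158     ]
```

View pics/crop1.png

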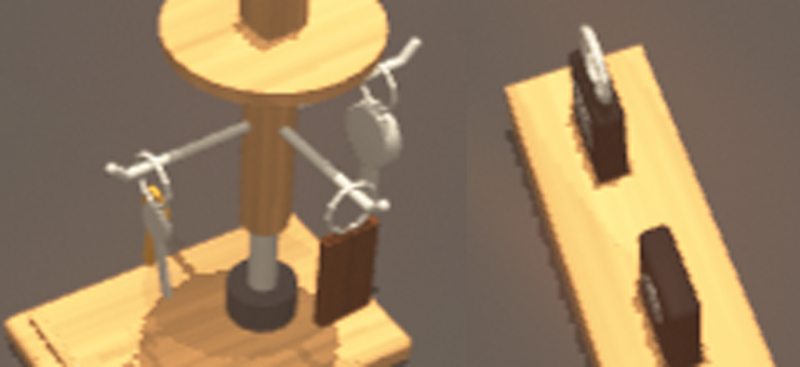

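Of the three hooks seen from the side, all carry keys. The bare one is at top (190,221), which puts the carousel yaw at about -70° against the stand's 17°, so it needs about +87°. The car key, with the loop, is the upper one in the block, at about (0.4545, -0.199). Next I turn the knob.

```bash
cat >> h.py <<'E'
from scipy.spatial.transform import Rotation as Ro
AX=np.array([.6028,.0592]); SY=np.radians(17.0)
def leanrpy(psi,tilt,s=1):  # tool z heads along psi, tilted from straight down; y level
    z=np.array([np.sin(tilt)*np.cos(psi),np.sin(tilt)*np.sin(psi),-np.cos(tilt)])
    y=s*np.array([-np.sin(psi),np.cos(psi),0]); x=np.cross(y,z)
    R=np.c_[x,y,z]; return Ro.from_matrix(R).as_euler('xyz'),R
E
python3 - <<'E'
from h import *
p=[*AX,.33]; best=None
for y0 in np.radians([20.,-70,110,-160]):
    q0=inverse_kinematics(p,[np.pi,0,y0]); q1=inverse_kinematics([*AX,.221],[np.pi,0,y0+np.radians(87.)]) 
    print(np.degrees(y0),None if q0 is None else np.round(q0,2),None if q1 is None else np.round(q1,2))
for s in(1,-1):
  r,_=leanrpy(np.radians(7.7),np.radians(36),s); r2,R2=leanrpy(SY,np.radians(36),s)
  print(s,inverse_kinematics([.46,-.199,.045],r),inverse_kinematics([.54,.04,.11],r2),inverse_kinematics([.46,.015,.17],r2))
print(ray_plane("top",(418,358),.07))
E
```

```text
20.0 [-0.03  0.13  1.45 -0.    1.57  1.19] [-0.03  0.18  1.59  0.    1.37 -0.33]
-70.0 None [-0.03  0.18  1.59 -0.    1.37  1.24]
110.0 [-0.03  0.13  1.45  0.    1.57 -0.38] [-0.03  0.18  1.59  0.    1.37 -1.9 ]
-160.0 [-0.03  0.13  1.45  0.    1.57 -1.95] None
1 None [-0.27400641 -0.23376439  2.35553064  0.63568911  0.56429545 -2.60731645] [-0.44361422 -0.64935963  2.49445303  0.54012569  0.88039006 -2.57210435]
-1 [-0.93133568 -0.07715194  2.38346654  0.89899611  0.71710217 -0.15911085] [-0.27400641 -0.23376439  2.35553064  0.63568911  0.56429545  0.5342762 ] [-0.44361422 -0.64935963  2.49445303  0.54012569  0.88039006  0.5694883 ]
[ 0.35727727 -0.20330316  0.07      ]
```

Run:
```python
from h import *
y0=np.radians(20.)
movep([*AX,.32],[np.pi,0,y0]); move_l([*AX,.221],feed=.12)
gripper_to(.02,f_grip=40); o=observe(); print(o["time_s"],o["opening"],o["grasp_force"],np.round(o["ft_force"],1))
y1=SY+np.pi/2
for f in(.5,1):
    set_joints(inverse_kinematics([*AX,.221],[np.pi,0,y0+f*(y1-y0)])); 
hold(.2); o=observe(); print(o["time_s"],o["opening"],np.round(o["ft_force"],1),np.round(o["torque"],2),np.round(o["q"],3))
gripper_to(.06); move_l([*AX,.32],feed=.15)
movep([.42,-.21,.22],leanrpy(np.radians(7.7),np.radians(36),-1)[0]); print(observe()["time_s"])
im,d=get_image("top"); np.savez("pics/top1.npz",im=im,d=d)
c=get_calibration("wrist"); iw,dw=get_image("wrist"); np.savez("pics/w1.npz",im=iw,d=dw,K=c["intrinsics"],T=c["world_from_camera"])
P=cloud("top",d);v,u=np.mgrid[:480,:640]
m=(P[...,2]>.245)&(P[...,2]<.27)&(abs(P[...,0]-.603)<.03)&(abs(P[...,1]-.059)<.03); print("knob",rect(P[m]))
m=(P[...,2]>.009)&(P[...,2]<.024)&(u>215)&(u<325)&(v>170)&(v<300); m=cv2.morphologyEx(m.astype(np.uint8),cv2.MORPH_OPEN,np.ones((5,5)))>0; print("stand",rect(P[m]))
cv2.imwrite("pics/t1w1.png",np.hstack([cv2.resize(im[100:320,130:350],(400,400)),cv2.resize(iw,(400,400))])[:,:,::-1])
```

```text
3.825 0.02523065563545524 42.37503111362457 [-2.9  3.6  3. ]
5.5333 0.02557156300570841 [-6.1  4.6  5.8] [0.71 0.78 0.06] [-0.031  0.181  1.591  0.002  1.372 -0.329]
8.075
knob [602.6  59.1  26.1  26.3  17.1]
stand [569.2  49.2 189.7 130.3  17.1]
```

View pics/t1w1.png

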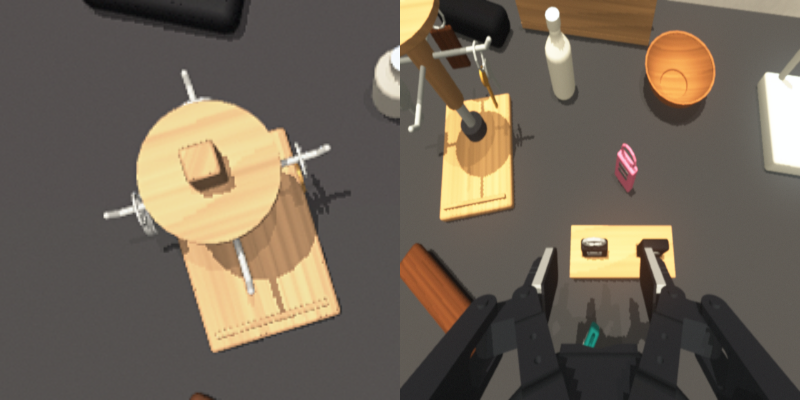

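The carousel reads 17.1° and the stand 17.1°. The bare hook, tip at crop (250,290), now lies over the stand's front. In the wrist view the key with the loop is at (594,245) and the remote at (653,247). I'll cross-check the key position from the wrist depth, then grasp.

Run:
```python
from h import *
W=np.load("pics/w1.npz"); c=dict(intrinsics=W["K"],world_from_camera=W["T"])
P=cloud("wrist",W["d"],c); m=(np.abs(P[...,2]-.075)<.004)&(np.hypot(P[...,0]-.4546,P[...,1]+.199)<.03); k=rect(P[m]);print("wrist key",m.sum(),k)
m=(np.abs(P[...,2]-.030)<.004)&(np.hypot(P[...,0]-.461,P[...,1]+.244)<.1);print("wrist org",rect(P[m]))
psi=np.radians(7.8); rpy,R=leanrpy(psi,np.radians(36),-1); z=R[:,2]
gp=np.array([.4546,-.199,.058]); t=gp+.022*z
gripper_to(.058); move_l(t-.10*z,feed=.2,rotation=rpy)
c=get_calibration("wrist"); im,d=get_image("wrist"); P=cloud("wrist",d,c)
m=(np.abs(P[...,2]-.074)<.003)&(np.hypot(P[...,0]-.4546,P[...,1]+.199)<.03); print("near key",m.sum(),rect(P[m]))
cv2.imwrite("pics/w2.png",im[:,:,::-1]); print(observe()["time_s"], observe()["ft_force"])
```

```text
wrist key 447 [ 453.2 -197.2   12.9   39.6    8.1]
wrist org [ 462.9 -239.1  153.6  175.5   41.1]
near key 1024 [ 453.3 -196.8   13.9   39.3    7.5]
9.0917 [ 0.74589535 -0.2484024   0.21207014]
```

View pics/w2.png

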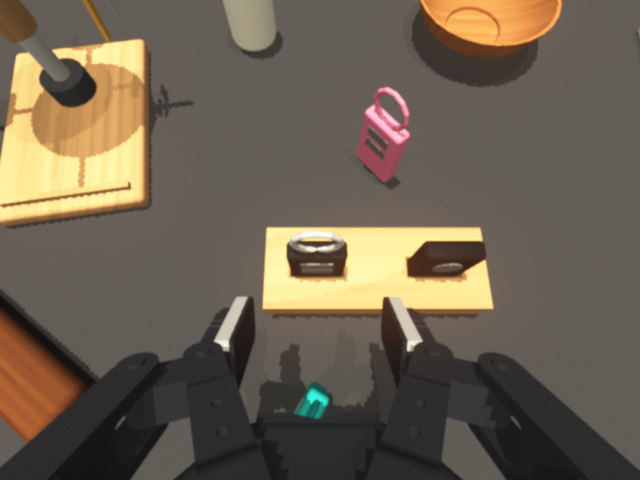

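The key's loop is at (317,245), centred between the pads at (237,320) and (400,320). The aim is right to about 1 mm, so I grasp and lift.

Run:
```python
from h import *
psi=np.radians(7.8); rpy,R=leanrpy(psi,np.radians(36),-1); z=R[:,2]
t=np.array([.4543,-.1985,.058])+.022*z
print(move_l(t,feed=.08,max_force=12)); print(np.round(observe()["ft_force"],1))
gripper_to(.03,f_grip=30); o=observe(); print(o["opening"],o["grasp_force"],np.round(o["ft_force"],1),np.round(o["eef_pos"]-t,4))
print(move_l(t+[0,0,.03],feed=.06,max_force=25)); print(np.round(observe()["ft_force"],1))
move_l(t+[0,0,.10],feed=.15); o=observe(); print(o["time_s"],o["opening"],o["grasp_force"],np.round(o["ft_force"],1))
c=get_calibration("wrist"); im,d=get_image("wrist"); np.savez("pics/w3.npz",im=im,d=d,K=c["intrinsics"],T=c["world_from_camera"])
s,_=get_image("side"); cv2.imwrite("pics/w3.png",np.hstack([cv2.resize(im,(480,360)),cv2.resize(s[240:440,180:358],(320,360))])[:,:,::-1])
```

```text
False
[ 0.1 -0.4 -0.2]
0.03945891549040532 32.10728645324707 [-1.7 -0.1  3.9] [ 0.0002 -0.0005  0.0005]
False
[ 0.3  0.8 -0.8]
12.05 0.040017191117616466 31.784294843673706 [-0.4  0.5 -0.8]
```

View pics/w3.png

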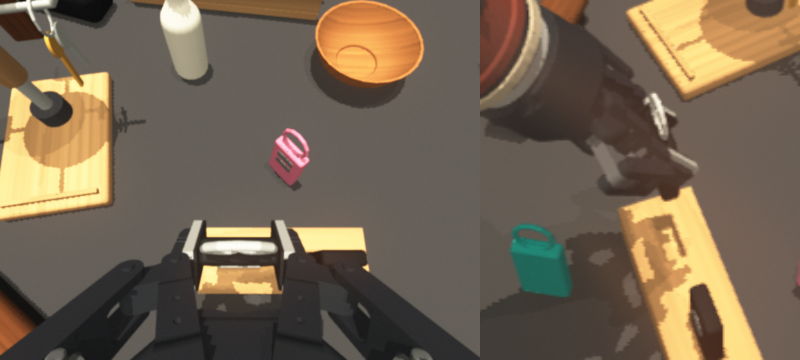

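The key is held between the pads, with its loop at (237,248) upright between the fingers, and its slot is empty. I'll measure the loop's tilt and centre, then move in front of the hook.

Run:
```python
from h import *
W=np.load("pics/w3.npz"); c=dict(intrinsics=W["K"],world_from_camera=W["T"]); P=cloud("wrist",W["d"],c)
psi=np.radians(7.8); rpy,R=leanrpy(psi,np.radians(36),-1); z=R[:,2]
t=np.array([.4543,-.1985,.058])+.022*z; o=observe(); print(o["eef_pos"]-t)
eye=np.array(o["eef_pos"])-.022*z+[0,0,.029]
Q=(P-eye)@np.c_[[np.cos(psi),np.sin(psi),0],[-np.sin(psi),np.cos(psi),0],[0,0,1]]  # key frame about the expected eye
m=(abs(Q[...,0])<.015)&(abs(Q[...,1])<.0185)&(Q[...,2]>-.008)&(Q[...,2]<.025)
q=Q[m]*1000; print(m.sum(),q.min(0),q.max(0),q.mean(0))
print("slope dx/dz",np.polyfit(q[:,2],q[:,0],1), "dx/dy",np.polyfit(q[:,1],q[:,0],1)[0])
tt=q[q[:,2]>q[:,2].max()-3]; print("top",tt.mean(0))
a=-np.array([np.cos(SY),np.sin(SY),0]); r2,R2=leanrpy(SY,np.radians(36),-1)
d=lambda r,h:np.array([*(AX+a[:2]*r),h])-[0,0,.029]+.022*R2[:,2]
for r,h in((.135,.2),(.125,.156),(.077,.156),(.077,.139)): print(r,d(r,h),inverse_kinematics(d(r,h),r2))
movep(d(.15,.19),r2); o=observe(); print(o["time_s"])
s,ds=get_image("side"); tp,dt=get_image("top"); np.savez("pics/s4.npz",s=s,ds=ds,t=tp,dt=dt)
E=d(.15,.19)-.022*R2[:,2]+[0,0,.029]; print(project("side",E),project("top",E))
cv2.imwrite("pics/s4.png",np.hstack([cv2.resize(s[140:280,240:380],(400,400)),cv2.resize(tp[170:310,190:330],(400,400))])[:,:,::-1])
```

```text
[-0.00074974  0.00088258  0.09821144]
1924 [-14.99031709 -18.49797624  -7.97322399] [ 2.29168999 18.47694914 24.39861703] [-2.75866968 -0.70572332 14.64246788]
slope dx/dz [-0.33905842  2.20598229] dx/dy 0.16064509481449002
top [-14.29032044  -6.52610394  22.41189042]
0.135 [0.4860651  0.02351056 0.15320163] [-0.37785871 -0.51344153  2.45298718  0.55722385  0.76728269  0.5749421 ]
0.125 [0.49562815 0.02643428 0.10920163] [-0.35693567 -0.37920594  2.46225985  0.6436078   0.6380341   0.47371366]
0.077 [0.54153077 0.04046812 0.10920163] [-0.27150187 -0.22724202  2.35222634  0.63731856  0.56044043  0.53390403]
0.077 [0.54153077 0.04046812 0.09220163] [-0.27150187 -0.1868006   2.35926671  0.68580899  0.52296208  0.47732534]
13.0167
[258.9486832 194.9292059] [277.00328752 298.13704027]
```

View pics/s4.png

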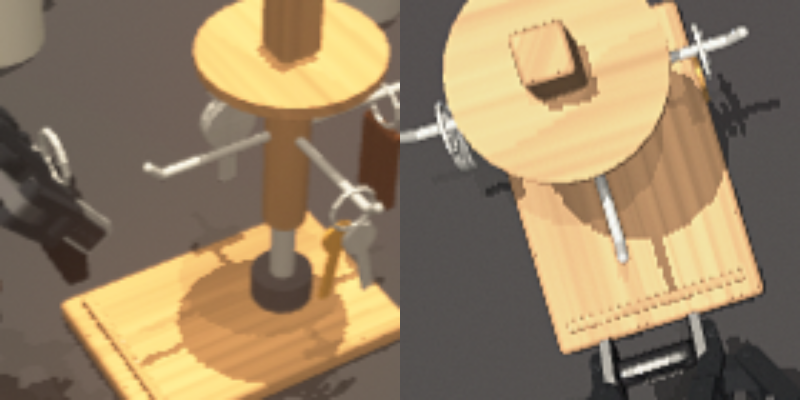

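In the side crop the loop is at (55,155), i.e. full-image (259,194), against a prediction of (259,195). In the top crop the loop centre is at (652,362) and the hook tip at (623,258). I'll check lateral alignment and height, then insert under a force guard.

Run:
```python
from h import *
S=np.load("pics/s4.npz"); Pt=cloud("top",S["dt"])
a=-np.array([np.cos(SY),np.sin(SY),0]); l=np.array([-a[1],a[0],0]); r2,R2=leanrpy(SY,np.radians(36),-1)
rl=lambda X:np.round([(X-[*AX,0])@a*1000,(X-[*AX,0])@l*1000,X[2]*1000],1)
print("tip",rl(ray_plane("top",(268.05,260.3),.161)),"loop",rl(ray_plane("top",(279.2,296.7),.205)))
v,u=np.mgrid[:480,:640]; m=(u>270)&(u<288)&(v>288)&(v<305)&(S["t"].min(2)>130)&(Pt[...,2]>.17)
q=np.array([rl(x) for x in Pt[m]]); print("loop pts r,l,z",len(q),np.median(q,0),q.min(0),q.max(0))
d=lambda r,h:np.array([*(AX+a[:2]*r),h])-[0,0,.029]+.022*R2[:,2]
b=move_l(d(.125,.157),feed=.15); b=move_l(d(.077,.157),feed=.05,max_force=5); o=observe(); print(b,o["time_s"],np.round(o["ft_force"],1),o["opening"],np.round(o["eef_pos"]-d(.077,.157),4))
s,ds=get_image("side"); tp,dt=get_image("top")
cv2.imwrite("pics/s5.png",np.hstack([cv2.resize(s[140:280,240:380],(400,400)),cv2.resize(tp[170:310,190:330],(400,400))])[:,:,::-1])
```

```text
tip [ 93.9   1.  161. ] loop [148.9   4.7 205. ]
loop pts r,l,z 49 [149.1   4.1 204.1] [147.3  -7.4 175.4] [151.1  15.6 207.5]
False 14.65 [-0.3  0.2  0.3] 0.039694174288140635 [-0.0003  0.0001 -0.0002]
```

View pics/s5.png

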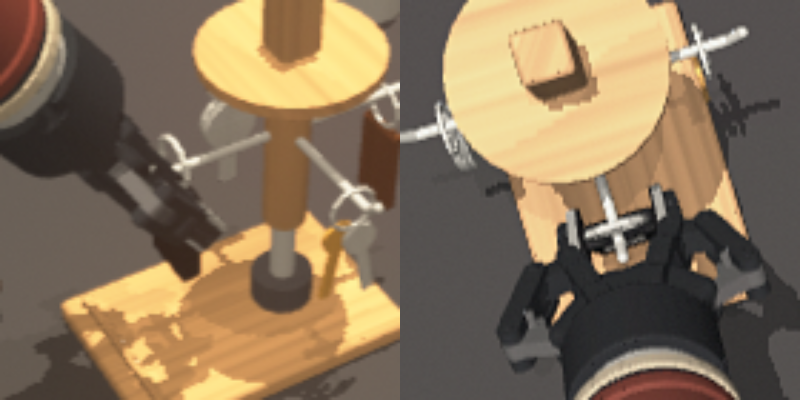

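The hook's tip at top crop (623,258) sticks out through the loop at (615,230). I shift 3 mm sideways to centre it, lower until it hangs, release and retreat.

Run:
```python
from h import *
a=-np.array([np.cos(SY),np.sin(SY),0]); l=np.array([-a[1],a[0],0]); r2,R2=leanrpy(SY,np.radians(36),-1)
d=lambda r,h:np.array([*(AX+a[:2]*r),h])-[0,0,.029]+.022*R2[:,2]-.003*l
print(move_l(d(.076,.157),feed=.05,max_force=5))
b=move_l(d(.076,.1385),feed=.02,max_force=1.5); o=observe(); print(b,np.round(o["ft_force"],2),np.round(o["eef_pos"]-d(.076,.1385),4))
gripper_to(.046); hold(.5); gripper_to(.058); hold(.5)
p=np.array(observe()["eef_pos"]); print(move_l(p-.12*R2[:,2],feed=.06,max_force=5)); 
move_l(p-.2*R2[:,2]+[0,0,.03],feed=.15); hold(1.5); o=observe(); print(o["time_s"],np.round(o["ft_force"],2))
s,ds=get_image("side"); tp,dt=get_image("top"); P=cloud("top",dt)
m=(P[...,2]>.245)&(P[...,2]<.27)&(abs(P[...,0]-.603)<.03)&(abs(P[...,1]-.059)<.03); print("knob",rect(P[m]))
hold(.5); s2,_=get_image("side"); print("moving px",(cv2.absdiff(s,s2).max(2)[140:280,220:400]>25).sum())
cv2.imwrite("pics/s6.png",np.hstack([cv2.resize(s2[140:280,240:380],(400,400)),cv2.resize(tp[170:310,190:330],(400,400))])[:,:,::-1])
```

```text
False
True [-0.84  0.71  3.54] [-0.0001  0.0001  0.0021]
False
21.775 [ 0.63  0.18 -1.47]
knob [602.8  59.1  26.1  26.   17.6]
moving px 0
```

View pics/s6.png

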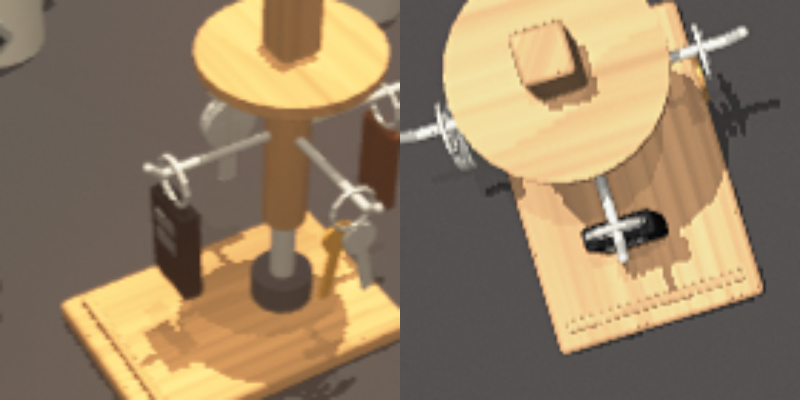

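The black fob hangs by its loop on the front hook, body at side crop (175,245). It is free and still, and the carousel reads 17.6° against the stand's 17.1°. Handing in.

```bash
python3 -c "
from plant import *
hold(.5); print(job_done())"
```

```text
the job is handed in; nothing more can be done
None
```

The carousel's empty hook faces front, within about 0.5° of the foot, the car key hangs free and still on it by its loop, and the job was handed in at about 22 s on the robot's clock.

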